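# Shim the fixture gap tight and hold the key

## Task

Close up the gap between the two jaws of the blue and steel fixture: stand one brass spacer plate in the gap against the sliding jaw, or both plates if one leaves too much room, then push the taper key with the orange grip down between the plates and the sloping face until you feel it wedge tight, well down between the jaws but not bottomed. Set the plates upright and let go of them, and lift the key only after a plate is in; leave a plate that is not needed in the rack, do not force the sliding jaw back, and leave the other tools on the bench alone. Finish while still holding the key by its grip, pressed home and tight.

Things in the scene. Friction and masses are not known exactly. Their poses are not given: they have to be found in the camera images.
- fixture: Fixture fixed to the bench: dark base plate 100 x 156 x 12 mm with two upright jaws 70 mm wide (its x), 60 mm high above the plate; origin at the plate's underside. The sliding steel jaw, with an upright face, stands on the -y side of the gap, the fixed blue jaw with a sloping face on the +y side. The gap is open at the top and both x ends. Stands left or right, turned up to 0.3 rad.
- slope_foot (a point): Foot of the sloping fixed face, at the middle of its width, at the floor of the gap (12 mm above the bench); axes as the fixture's. The face leans away (+y) 3 mm in 10 mm of height, so the gap is 18 mm wider at its top than at the floor.
- jaw: The sliding jaw, a steel block 70 x 26 x 60 mm; it starts anywhere in 14 mm of travel along the fixture's y. Origin and axes as jaw_foot. A stiff slide holds it: it stays where it is unless pushed with more than about 22 N.
- jaw_foot (a point): Foot of the sliding jaw's upright face, at the middle of its width, at the floor of the gap; axes as the fixture's. The gap at the floor is the y of slope_foot less the y of jaw_foot in the fixture's frame: 12 to 26 mm.
- spacer_a: Brass spacer plate, 8 mm thick (y), 70 mm wide (x), 58 mm high, 0.12 kg. A tab at its +x end (centre x = +27 mm, 16 mm wide, as thick as the plate) rises to 88 mm above the foot: take it there across the thickness. Origin: centre of its foot. Stands in the rack, foot 6 mm above the bench and 20 mm down in a slot, turned as the rack.
- spacer_b: The second brass spacer plate, a mirror image: tab at its -x end (x = -27 mm), so that both tabs stay free when the plates stand side by side with x along the fixture's x.
- key: Aluminium taper key, 0.25 kg. Origin: centre of its foot, 14 mm thick (y), 70 mm wide (x), in the rack 6 mm above the bench. Flat face at y = -7 mm (goes to the plates); the other slopes as the fixture's, from y = +7 mm at the foot to +25 mm at 60 mm height. The orange grip, 22 (x) x 16 (y) mm, centred at y = +2 mm, spans 63 to 114 mm above the foot: take it near its top across y.
- rack: Black rack block 90 x 170 x 26 mm fixed to the bench, origin at the centre of its underside; slots along its x: plate a at y = -60 mm, plate b at -10 mm, key at +49 mm. Turned up to 0.3 rad. With n plates in the gap the key goes tight with its foot (14 + 8 n - gap at the floor) / 0.3 mm above the gap's floor; 5 to 40 mm is right there (less: use another plate).
- tape_roll: Roll of blue tape, 93 x 24 mm; leave alone.
- micrometer: Outside micrometer, 129 mm long; leave alone.
- bushing_1: Flanged grey bushing, 32 x 28 mm; leave alone.
- bushing_2: Second flanged grey bushing, 32 x 28 mm; leave alone. (To the right of the work, beyond y = -0.3 m, stand an open carton 0.2 m high and behind it a tall round machine: swing the arm clear of them.)
- ring_gauge_2: Grey ring gauge, 54 x 16 mm; leave alone.
- dial_indicator: Dial indicator lying on its back, 112 x 57 x 24 mm; leave alone.
There are look-alikes about, which are no part of the job. Leave any pink look-alike of the key alone.

How it is judged:
By the outcome, as a careful person would: the job done as asked, in the order asked, and still so for the second after the job is handed in, while the arm keeps its last pose, push and grip.
It also fails if it takes over 72 s, if anything falls off the work surface, if the arm or the gripper's body presses on something with over 40 N, if the wrist force passes 120 N, or if a joint passes its speed limit or range.

## Robot

A 6-joint arm with a two-finger parallel gripper is mounted at the origin on a cart in front of the work surface, level with it; the furniture and walls round the work are solid. World frame = base frame: x ahead of the robot, y to its left, z up, the work surface at z = 0. Lengths are in m, angles in rad, forces in N, time in s.
With the tool pointing down it reaches from about 0.4 to 0.825 m from the base axis. Payload 7 kg.
Tool frame: the origin (TCP) lies between the finger pads; the fingertips stand 22 mm ahead of it and the grasp point (between the pads) lies 3 mm ahead of it; z points along the fingers, y is the direction in which the jaws open and shut (so a half turn about z gives the same grasp; the last joint's range is limited). The gripper opens to 88 mm and grips with 3 to 60 N. Pads are 19 mm wide; open, the fingers measure 130 mm over their backs; the gripper's body (78 mm by 193 mm) begins 47 mm behind the grasp point.
Start: joints at [1.453, 0.359, 0.012, 0, -1.224, -0.288], TCP at [0.266, 0.62, 0.249] pointing down, gripper open.
Joint ranges: [-3.07, 3.07], [-1.43, 2.12], [-1.02, 1.25], [-3.03, 1.67], [-3.05, -0], [-3.03, 3.03]. Speed limits (rad/s): [2.39, 2.39, 3.01, 3.14, 3.14, 3.14].

## Interface

Orientations are given as [roll, pitch, yaw] about the fixed x, y, z axes, in that order (R = Rz(yaw) Ry(pitch) Rx(roll)).
In Python, from station import arm, optics gives the robot as it stands. The module is installed in compiled form; this text tells all that it offers.
- The arm moves only by the tool jog_arm, never from a script. Its argument "motion" is a list that holds one entry, the list of rows, each a list of 7 numbers: the shift along the tool's x, y, z in m, then the turn, a rotation vector about the tool's x, y, z in degrees, then the finger opening in m, from 0 to 0.0876. In form: [[[x, y, z, rx, ry, rz, grip], ...]]. A call has 1 to 8 rows; each row is the pose to reach, as a shift and turn from the pose measured when the call began, along the tool's axes at that moment; what a row does not reach only later rows make up. A row lasts 1/10 s, in which the tool goes at most 50 mm and 8.59 degrees, less where a joint would pass 70% of its speed; a pose out of reach is approached as far as the arm can. A call with a gripper value outside its range is refused whole. The fingers move at their own pace and stop on an object; "newtons" is the grip in N (left out, the last holds). Time passes only in rows, so rows that repeat a pose let the fingers close. It gives the time, the measured TCP pose, the force and the opening at its end, in the units of the state.
- arm.get_state(): the state, without advancing time (a new reading comes with each control period).
- optics.grab_frame(name): name is "side" or "top"; returns the picture (420x560x3 uint8, red, green, blue); there is no depth.
- optics.camera_model(name): a dict with "mtx" (3x3 intrinsics, pixels), "R" (3x3) and "t" (3): a world point X has camera coordinates R X + t. Camera axes: x right, y down, z forward; pixel columns grow to the right and rows downward; lengths in m; the calibration is good to about 2 mm. A picture is of the moment at which its call begins. camera_model takes no time and is no camera call.
- arm.job_done(): hands the job in, once; it reports no verdict.
The state is a dict: "t": time; "q": joint angles; "qd": joint speeds; "joint_efforts": joint torques, N m; "eef_pos": TCP position; "ee_rot": TCP orientation; "force": force on the tool from outside, world axes, zero at the start; "moment": the same for the moment, N m; "width": finger opening in m.
Only numpy, scipy, OpenCV 4.12 (cv2) and the standard library are available. Lean on these libraries where they do the work, as an engineer would, in place of code of your own. Each camera call takes 0.05 s, during which the arm holds its last target.

## Working session

There is one attempt and no reset: what is moved stays moved. The work goes in short steps, Python scripts to look and compute and a tool call to move; the robot and the scene stay as the last step left them, time stands still between calls to the robot, and variables do not carry over. Pictures are saved under pics/ and viewed, and the job is handed in when it is done.

Besides the shell and the picture viewer there is one more tool, called after ">>>" as name(argument=value, ...) on one line, values as JSON. jog_arm: Moves the arm, as the interface text tells. Its arguments: {"type":"object","properties":{"motion":{"type":"array","items":{"type":"array","items":{"type":"array","items":{"type":"number"}}}},"newtons":{"type":"number"}},"required":["motion"]}

```bash
mkdir -p pics
python3 - <<'E'
from station import arm, optics
import cv2,numpy as np
for n in("side","top"):
    im=optics.grab_frame(n); cv2.imwrite(f"pics/{n}0.png",im[:,:,::-1])
    m=optics.camera_model(n); print(n,m["mtx"],m["R"],m["t"], -np.array(m["R"]).T@np.array(m["t"]))
s=arm.get_state(); print(s)
E
```

```text
side [[452.49553742   0.         272.39395585]
 [  0.         452.49553742 205.71665192]
 [  0.           0.           1.        ]] [[-0.9915973  -0.12830074 -0.01654461]
 [-0.06551201  0.60832098 -0.79098278]
 [ 0.11154811 -0.78325252 -0.61161468]] [0.55846799 0.00893235 1.30317833] [0.40899344 1.08693583 0.81334797]
top [[388.74756994   0.         280.24934085]
 [  0.         388.74756994 211.51175082]
 [  0.           0.           1.        ]] [[-0.01024144 -0.99990451 -0.00927818]
 [-0.98673821  0.01160891 -0.16190408]
 [ 0.16199633  0.007497   -0.98676288]] [0.10037666 0.56447168 0.81030503] [0.42674734 0.08773931 0.89190051]
{'t': 0.1, 'q': array([ 1.45309574e+00,  3.59352160e-01,  1.11904105e-02, -3.34773935e-04,
       -1.22411457e+00, -2.88088709e-01]), 'qd': array([-0.00065009, -0.0012974 ,  0.00221446,  0.00188944, -0.00122011,
        0.00141734]), 'joint_efforts': array([-1.14651382e-03, -5.84164560e+01,  2.93751097e+01,  7.01535836e+00,
        1.02176482e-02, -4.87190653e-05]), 'eef_pos': array([0.26631464, 0.61981447, 0.24770515]), 'ee_rot': array([ 3.14008423e+00, -1.18781155e-04, -4.05903184e-01]), 'force': array([-0.22327397,  0.37995111,  0.44997626]), 'moment': array([-0.00445169,  0.07185907,  0.02139036]), 'width': 0.08729699768727776}
```

View pics/side0.png

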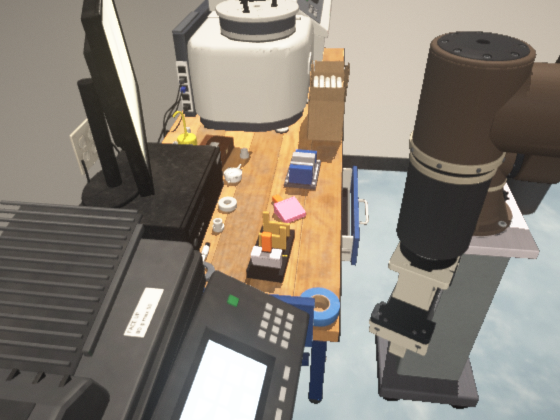

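View pics/top0.png

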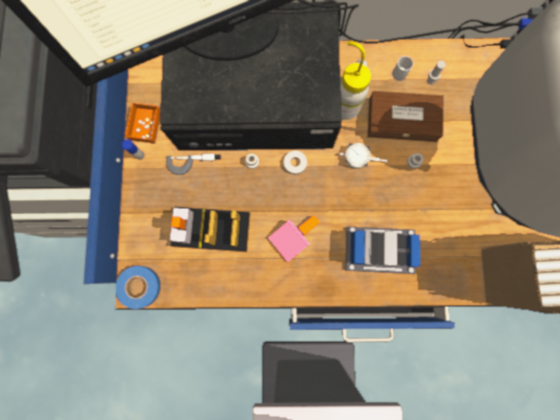

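The side view shows the rack at about (268,255) and the fixture at (300,168). In the top view the rack is at about (210,229), the fixture at (384,250) and the pink look-alike at (292,238). I'll zoom in on these.

Run:
```python
import cv2
t=cv2.imread("pics/top0.png"); s=cv2.imread("pics/side0.png")
def z(im,x0,y0,x1,y1,k,n): cv2.imwrite(f"pics/{n}.png",cv2.resize(im[y0:y1,x0:x1],None,fx=k,fy=k,interpolation=cv2.INTER_CUBIC))
z(t,335,215,435,285,8,"tfix"); z(t,160,195,260,265,8,"track"); z(s,240,190,310,290,6,"srack"); z(s,275,140,335,200,8,"sfix")
```

```text
(no output)
```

View pics/tfix.png

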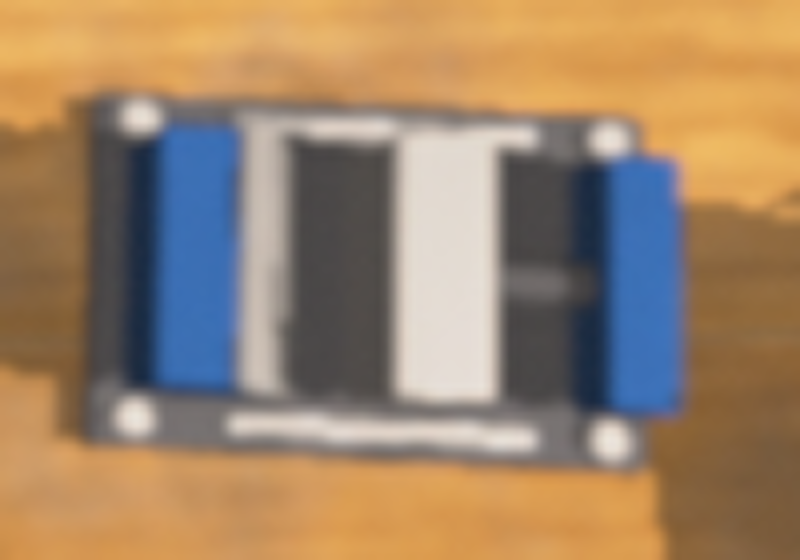

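View pics/track.png

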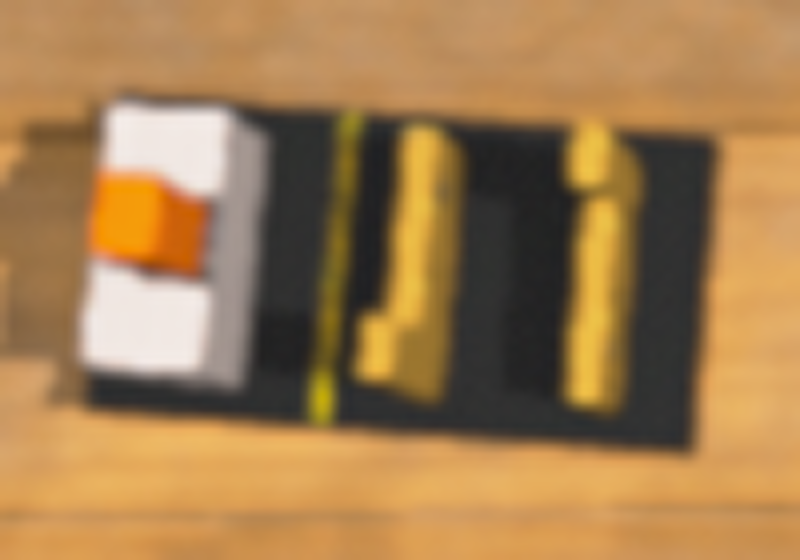

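View pics/srack.png

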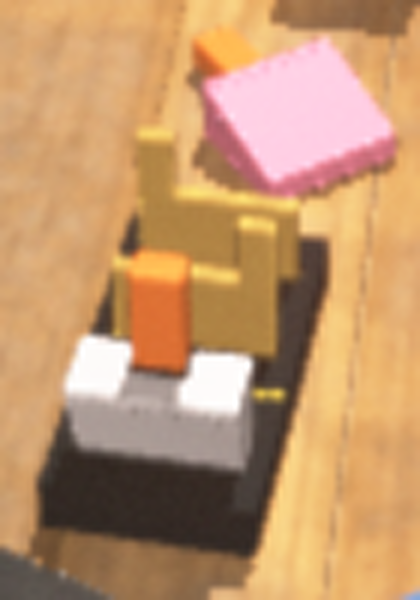

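View pics/sfix.png

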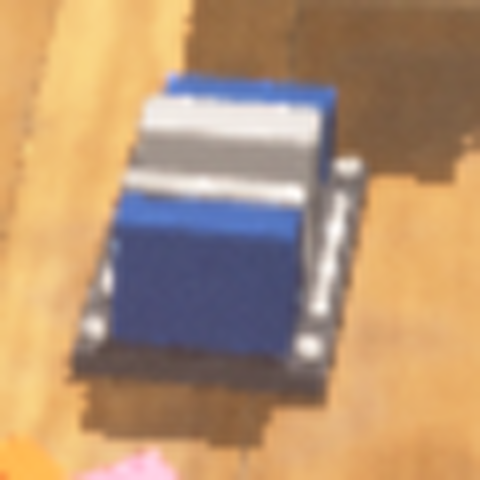

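```bash
cat > h.py <<'E'
import numpy as np,cv2
from station import arm, optics
CM={n:optics.camera_model(n) for n in("side","top")}
def ray(n,u,v):
    m=CM[n];R=np.array(m["R"]);t=np.array(m["t"]);d=R.T@np.linalg.solve(m["mtx"],[u,v,1.]);return -R.T@t,d
def onz(n,u,v,z):
    c,d=ray(n,u,v);return c+d*(z-c[2])/d[2]
def proj(n,X):
    m=CM[n];p=np.array(m["mtx"])@(np.array(m["R"])@np.array(X)+np.array(m["t"]));return p[:2]/p[2]
def snap(tag,crops):
    for n,x0,y0,x1,y1,k in crops:
        im=optics.grab_frame(n)[:,:,::-1]; cv2.imwrite(f"pics/{n}_{tag}_full.png",im)
        cv2.imwrite(f"pics/{n}_{tag}.png",cv2.resize(im[y0:y1,x0:x1],None,fx=k,fy=k,interpolation=cv2.INTER_CUBIC))
E
python3 - <<'E'
from h import *
t=cv2.imread("pics/top0.png"); s=cv2.imread("pics/side0.png")
# masks
def show(im,name,lo,hi,box):
    hsv=cv2.cvtColor(im,cv2.COLOR_BGR2HSV); m=cv2.inRange(hsv,lo,hi)
    x0,y0,x1,y1=box; mm=np.zeros_like(m); mm[y0:y1,x0:x1]=m[y0:y1,x0:x1]
    cs,_=cv2.findContours(mm,cv2.RETR_EXTERNAL,cv2.CHAIN_APPROX_SIMPLE)
    for c in cs:
        if cv2.contourArea(c)>12:
            r=cv2.minAreaRect(c); print(name,cv2.contourArea(c),np.round(cv2.boxPoints(r),1).tolist())
show(t,"blue",(100,120,60),(125,255,255),(335,215,435,285))
show(t,"white",(0,0,170),(180,50,255),(335,215,435,285))
show(t,"rackblk",(0,0,0),(180,120,70),(160,195,260,265))
show(t,"yellow",(18,120,140),(30,255,255),(160,195,260,265))
show(t,"key",(0,0,170),(180,50,255),(160,195,260,265))
# intensity profiles across fixture
for v in (235,245,255): print(v,[int(x) for x in cv2.cvtColor(t,cv2.COLOR_BGR2GRAY)[v,345:425]])
Z=lambda u,v,z:np.round(onz("top",u,v,z),4)
# base plate corners
b=lambda x,y:(335+(x+.5)/8-.5,215+(y+.5)/8-.5)
for p in [(92,95),(640,118),(642,466),(86,442)]: print("base",Z(*b(*p),.012))
for p in [(237,125),(235,388),(160,125),(155,388),(397,135),(397,400),(497,140),(497,402)]: print("top72",p,Z(*b(*p),.072))
E
```

```text
blue 316.0 [[407.0, 235.0], [419.0, 235.0], [419.0, 266.0], [407.0, 266.0]]
blue 345.0 [[350.70001220703125, 262.79998779296875], [351.79998779296875, 230.60000610351562], [364.1000061035156, 231.0], [363.0, 263.20001220703125]]
white 14.0 [[409.0, 268.0], [413.0, 268.0], [413.0, 272.0], [409.0, 272.0]]
white 63.0 [[363.8999938964844, 269.29998779296875], [364.0, 266.1000061035156], [401.1000061035156, 268.1000061035156], [400.8999938964844, 271.20001220703125]]
white 13.0 [[409.0, 230.0], [413.0, 230.0], [413.0, 234.0], [409.0, 234.0]]
white 472.0 [[364.20001220703125, 262.79998779296875], [366.1000061035156, 229.0], [401.1000061035156, 230.89999389648438], [399.20001220703125, 264.79998779296875]]
rackblk 835.0 [[201.5, 247.3000030517578], [204.10000610351562, 209.39999389648438], [248.1999969482422, 212.39999389648438], [245.60000610351562, 250.3000030517578]]
rackblk 274.5 [[170.8000030517578, 244.89999389648438], [175.10000610351562, 206.5], [201.5, 209.39999389648438], [197.1999969482422, 247.8000030517578]]
yellow 17.0 [[220.0, 254.0], [239.0, 254.0], [239.0, 256.0], [220.0, 2
[... 1673 characters left out ...]
 74, 72, 73, 73, 75, 76, 77, 77, 76, 78, 101, 157, 206, 219, 220, 220, 221, 222, 221, 222, 222, 223, 220, 196, 133, 79, 70, 71, 71, 71, 71, 70, 65, 55, 47, 41, 43, 55, 79, 98, 104, 105, 106, 106, 106, 108, 109, 111, 112, 113, 113, 113]
base [ 0.535 -0.055  0.012]
base [ 0.5267 -0.21    0.012 ]
base [ 0.4292 -0.2041  0.012 ]
base [ 0.4374 -0.0497  0.012 ]
top72 (237, 125) [ 0.5192 -0.0833  0.072 ]
top72 (235, 388) [ 0.4502 -0.0796  0.072 ]
top72 (160, 125) [ 0.5194 -0.0629  0.072 ]
top72 (155, 388) [ 0.4505 -0.0588  0.072 ]
top72 (397, 135) [ 0.5161 -0.1253  0.072 ]
top72 (397, 400) [ 0.4467 -0.1216  0.072 ]
top72 (497, 140) [ 0.5145 -0.1516  0.072 ]
top72 (497, 402) [ 0.4459 -0.1476  0.072 ]
```

Run:
```python
from h import *
t=cv2.imread("pics/top0.png").astype(float)
sat=t.max(2)-t.min(2); bl=t[:,:,0]; rd=t[:,:,2]
yaw=-.053
def cross(a,u0,u1,lo,hi,rising):
    pr=a[u0:u1]; h=(lo+hi)/2
    for i in range(len(pr)-1):
        if (pr[i]-h)*(pr[i+1]-h)<=0: return u0+i+(h-pr[i])/(pr[i+1]-pr[i])
ey=np.array([-np.sin(yaw),np.cos(yaw)])
res={k:[] for k in("slopetop","jawL","jawR","foot","bluL")}
for v in range(236,260,2):
    r=rd[v]
    a=cross(r,358,369,r[355:360].mean(),r[366:368].max(),1)
    b=cross(r,378,390,r[374:379].mean(),r[388:393].mean(),1)
    c=cross(r,392,402,r[388:393].mean(),r[400:403].mean(),0)
    f=cross(r,367,376,r[366:368].max(),r[374:378].mean(),0)
    g=cross(bl[v],350,360,bl[v][352],bl[v][357:360].mean(),1)
    for k,u,z in(("slopetop",a,.072),("jawL",b,.072),("jawR",c,.072),("foot",f,.012),("bluL",g,.072)):
        p=onz("top",u,v,z); res[k].append(p[:2]@ey)
    print(v,np.round([a,b,c,f],2),[int(x) for x in r[356:374]])
for k in res: print(k,np.round(np.array(res[k])*1e3,1),np.median(res[k]))
```

```text
236 [364.78 383.97 396.78 370.43] [58, 60, 61, 60, 60, 60, 58, 59, 85, 140, 183, 198, 194, 182, 155, 113, 82, 74]
238 [364.72 383.9  396.78 370.46] [57, 60, 61, 60, 60, 61, 59, 60, 90, 144, 185, 200, 197, 185, 157, 114, 81, 74]
240 [364.69 383.88 396.79 370.47] [58, 59, 60, 60, 60, 60, 59, 60, 92, 145, 186, 200, 198, 187, 158, 114, 80, 74]
242 [364.65 383.86 396.78 370.43] [57, 59, 59, 61, 60, 59, 58, 63, 94, 148, 187, 201, 199, 187, 158, 112, 81, 74]
244 [364.62 383.85 396.8  370.42] [58, 60, 60, 60, 60, 58, 57, 64, 97, 149, 189, 201, 199, 188, 157, 112, 80, 75]
246 [364.56 383.85 396.82 370.43] [58, 60, 59, 59, 60, 59, 59, 66, 100, 151, 189, 200, 197, 186, 157, 112, 80, 74]
248 [364.44 383.82 396.79 370.31] [58, 58, 59, 60, 59, 58, 59, 70, 106, 155, 190, 198, 187, 171, 149, 110, 80, 74]
250 [364.38 383.81 396.7  370.24] [59, 60, 60, 60, 59, 58, 60, 71, 109, 159, 193, 198, 184, 164, 145, 110, 80, 75]
252 [364.38 383.82 396.74 370.18] [58, 59, 59, 59, 59, 58, 59, 73, 110, 160, 194, 200, 184, 165, 144, 110, 80, 75]
254 [364.33 383.8  396.82 369.91] [58, 58, 59, 60, 58, 57, 60, 74, 113, 162, 195, 201, 185, 160, 136, 104, 80, 74]
256 [364.25 383.78 396.82 369.28] [58, 59, 60, 59, 59, 60, 61, 75, 118, 166, 197, 202, 186, 150, 110, 87, 77, 75]
258 [364.28 383.78 396.83 369.5 ] [59, 59, 60, 60, 60, 57, 58, 72, 117, 167, 197, 204, 192, 162, 118, 88, 79, 76]
slopetop [-57.  -56.9 -56.9 -56.8 -56.8 -56.7 -56.5 -56.4 -56.4 -56.3 -56.2 -56.3] -0.05657776601412737
jawL [-97.4 -97.2 -97.2 -97.1 -97.1 -97.1 -97.1 -97.  -97.1 -97.  -97.  -96.9] -0.09707698534936021
jawR [-124.3 -124.3 -124.3 -124.2 -124.2 -124.3 -124.2 -124.  -124.  -124.2
 -124.1 -124.1] -0.12420310603800197
foot [-82.  -82.1 -82.1 -82.  -82.1 -82.1 -81.9 -81.7 -81.6 -81.  -79.7 -80.2] -0.0819213620194334
bluL [-35.4 -35.3 -35.3 -35.3 -35.3 -35.3 -35.2 -35.  -35.1 -35.  -34.9 -34.9] -0.03523908504727389
```

Run:
```python
from h import *
s=cv2.imread("pics/side0.png").astype(float)
yaw=-.053; ey=np.array([-np.sin(yaw),np.cos(yaw)]); ex=np.array([np.cos(yaw),np.sin(yaw)])
for u in (296,300,304,308,312):
    print(u,[(v,int(s[v,u,2]),int(s[v,u,0]),round(1e3*(onz("side",u,v,.072)[:2]@ey),1)) for v in range(148,173)])
```

```text
296 [(148, 243, 145, np.float64(-143.1)), (149, 191, 217, np.float64(-136.9)), (150, 125, 211, np.float64(-130.8)), (151, 125, 203, np.float64(-124.7)), (152, 223, 221, np.float64(-118.6)), (153, 238, 228, np.float64(-112.6)), (154, 241, 229, np.float64(-106.6)), (155, 241, 230, np.float64(-100.7)), (156, 202, 182, np.float64(-94.8)), (157, 168, 146, np.float64(-88.9)), (158, 161, 140, np.float64(-83.1)), (159, 160, 139, np.float64(-77.3)), (160, 164, 143, np.float64(-71.5)), (161, 188, 166, np.float64(-65.8)), (162, 229, 211, np.float64(-60.2)), (163, 220, 202, np.float64(-54.5)), (164, 141, 151, np.float64(-48.9)), (165, 92, 178, np.float64(-43.4)), (166, 89, 194, np.float64(-37.9)), (167, 90, 197, np.float64(-32.4)), (168, 79, 155, np.float64(-26.9)), (169, 77, 127, np.float64(-21.5)), (170, 72, 116, np.float64(-16.1)), (171, 73, 117, np.float64(-10.8)), (172, 74, 118, np.float64(-5.4))]
300 [(148, 146, 78, np.float64(-145.0)), (149, 123, 128, np.float64(-138.9)), (150, 96, 178, np.float64(-132.7)), (151, 104, 194, np.float64(-126.6)), (152, 191, 207, np.float64(-120.5)), (153, 23
[... 2717 characters left out ...]
p.float64(-120.3)), (154, 232, 223, np.float64(-114.3)), (155, 238, 227, np.float64(-108.3)), (156, 238, 226, np.float64(-102.4)), (157, 221, 202, np.float64(-96.5)), (158, 179, 161, np.float64(-90.7)), (159, 160, 139, np.float64(-84.9)), (160, 162, 142, np.float64(-79.1)), (161, 158, 139, np.float64(-73.4)), (162, 165, 146, np.float64(-67.7)), (163, 221, 202, np.float64(-62.1)), (164, 242, 234, np.float64(-56.5)), (165, 181, 176, np.float64(-50.9)), (166, 111, 149, np.float64(-45.3)), (167, 96, 142, np.float64(-39.8)), (168, 92, 122, np.float64(-34.4)), (169, 94, 113, np.float64(-28.9)), (170, 94, 106, np.float64(-23.5)), (171, 98, 109, np.float64(-18.1)), (172, 95, 106, np.float64(-12.8))]
```

Run:
```python
from h import *
yaw=-.053; ey=np.array([-np.sin(yaw),np.cos(yaw)]); ex=np.array([np.cos(yaw),np.sin(yaw)])
b=lambda x,y:(275+(x+.5)/8-.5,140+(y+.5)/8-.5)
for p,z in [((78,360),.012),((322,385),.012),((368,178),.012),((97,327),.012),((308,347),.012),((348,167),.012),((115,335),.012),((290,355),.012),((120,222),.072),((300,238),.072),((150,97),.072),((322,110),.072),((140,132),.072),((322,148),.072)]:
    X=onz("side",*b(*p),z)[:2]; print(p,z,np.round([X@ex*1e3,X@ey*1e3],1))
t=lambda x,y:(335+(x+.5)/8-.5,215+(y+.5)/8-.5)
print("top")
for p,z in [((140,117),.012),((133,417),.012),((608,140),.012),((612,440),.012),((135,140),.012),((130,390),.012),((612,158),.072),((680,160),.072)]:
    X=onz("top",*t(*p),z)[:2]; print(p,z,np.round([X@ex*1e3,X@ey*1e3],1))
s=cv2.imread("pics/side0.png");cv2.imwrite("pics/sfix2.png",cv2.resize(s[146:176,284:320],None,fx=18,fy=18,interpolation=cv2.INTER_NEAREST))
s=cv2.imread("pics/top0.png");cv2.imwrite("pics/tfix2.png",cv2.resize(s[226:270,345:405],None,fx=13,fy=13,interpolation=cv2.INTER_NEAREST))
```

```text
(78, 360) 0.012 [534.1 -20.6]
(322, 385) 0.012 [439.8 -18.9]
(368, 178) 0.012 [ 437.  -168.3]
(97, 327) 0.012 [530.4 -43.8]
(308, 347) 0.012 [447.9 -43.2]
(348, 167) 0.012 [ 446.  -175.5]
(115, 335) 0.012 [522.7 -39.5]
(290, 355) 0.012 [454.1 -36.7]
(120, 222) 0.072 [519.3 -27.7]
(300, 238) 0.072 [451.4 -27.2]
(150, 97) 0.072 [ 521.3 -119.2]
(322, 110) 0.072 [ 453.2 -119.8]
(140, 132) 0.072 [521.3 -92.5]
(322, 148) 0.072 [450.1 -91.7]
top
(140, 117) 0.012 [531.5 -40.3]
(133, 417) 0.012 [446.9 -39.4]
(608, 140) 0.012 [ 530.4 -172.6]
(612, 440) 0.012 [ 446.2 -172.8]
(135, 140) 0.012 [524.8 -38.9]
(130, 390) 0.012 [454.4 -38.5]
(612, 158) 0.072 [ 518.2 -154.4]
(680, 160) 0.072 [ 518.5 -172.2]
```

View pics/sfix2.png

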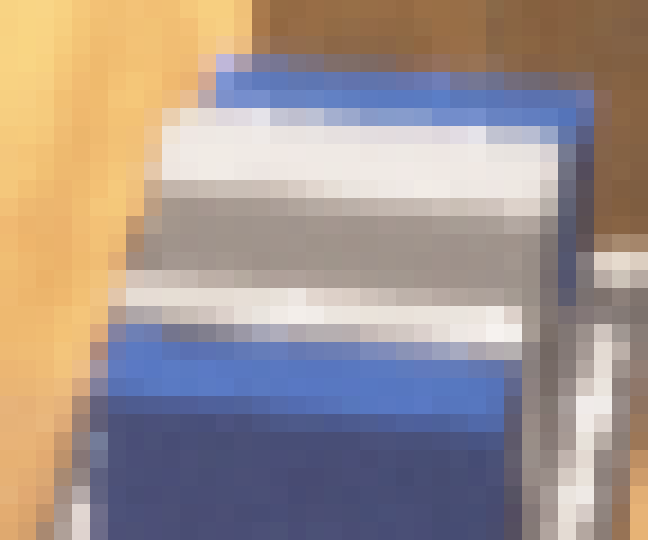

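View pics/tfix2.png

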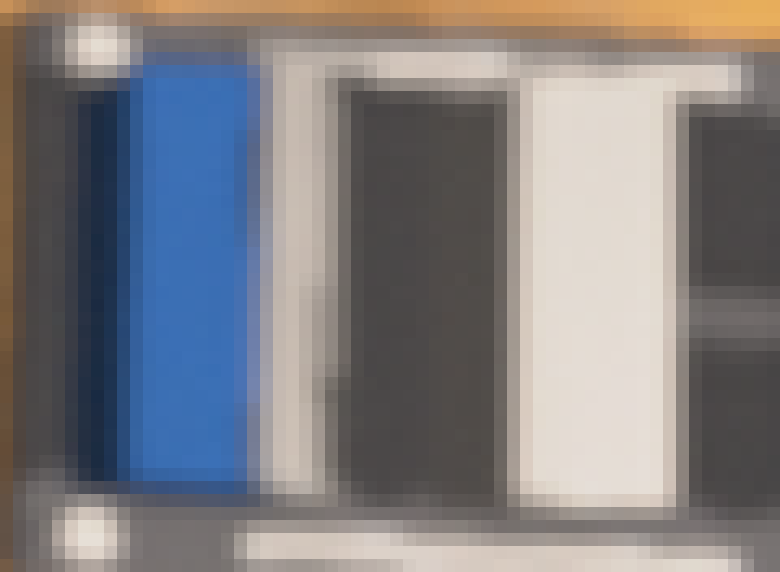

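Run:
```python
from h import *
t=lambda x,y:(160+(x+.5)/8-.5,195+(y+.5)/8-.5)
C=[onz("top",*t(*p),.026)[:2] for p in [(106,95),(718,138),(690,450),(88,405)]]
print("rack",np.round(C,4).tolist(), [np.linalg.norm(C[i]-C[(i+1)%4]).round(4) for i in range(4)])
d=(C[0]-C[1])+(C[3]-C[2]); yr=np.arctan2(-d[0],d[1]); e=(C[0]-C[3])+(C[1]-C[2]); print("yaw",yr,np.arctan2(e[1],e[0]))
c=np.mean(C,0); yaw=(yr+np.arctan2(e[1],e[0]))/2
print("c",c,"yaw",yaw)
ex=np.array([np.cos(yaw),np.sin(yaw)]);ey=np.array([-np.sin(yaw),np.cos(yaw)])
for n,x,y in(("tabA",.027,-.06),("tabB",-.027,-.01),("grip",0,.051)): print(n,c+x*ex+y*ey)
for n,p,z in(("tabA",(590,155),.094),("tabB",(376,349),.094),("grip",(127,218),.120)): print(n,onz("top",*t(*p),z)); 
im=cv2.imread("pics/top0.png");cv2.imwrite("pics/track2.png",cv2.resize(im[203:253,168:253],None,fx=9,fy=9,interpolation=cv2.INTER_NEAREST))
for n,P in(("tabA",(c+.027*ex-.06*ey).tolist()+[.094]),("grip",(c+.051*ey).tolist()+[.12]),("tabB",(c-.027*ex-.01*ey).tolist()+[.094])): print(n,proj("top",P),proj("side",P))
```

```text
rack [[0.5834, 0.3379], [0.569, 0.1642], [0.4813, 0.1718], [0.4956, 0.3399]] [np.float64(0.1743), np.float64(0.0881), np.float64(0.1687), np.float64(0.0878)]
yaw -0.08385498868790485 -0.054320560657765055
c [0.5323502  0.25341807] yaw -0.06908777467283495
tabA [0.55514382 0.19169732]
tabB [0.50472429 0.24530582]
grip [0.53587088 0.30429641]
tabA [0.55377356 0.19149197 0.094     ]
tabB [0.50382715 0.24619962 0.094     ]
grip [0.53498091 0.30433888 0.12      ]
tabA [233.22004551 213.28819257] [265.29406119 211.51224859]
grip [175.47340801 221.37323596] [266.39912916 233.27323985]
tabB [207.00445693 237.74830166] [282.56898363 226.40342249]
```

View pics/track2.png

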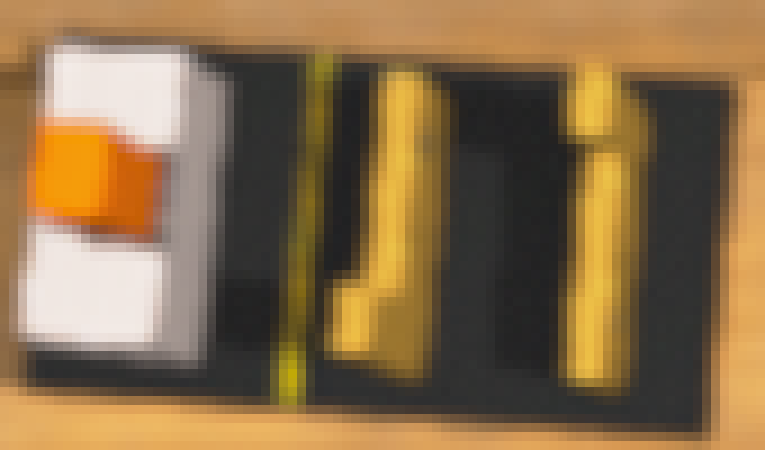

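The top view shows plate a's tab (rack frame agrees within 1.5 mm), the key grip, and a steel-lined slope in the fixture. The gap is about 16 mm, so one plate should do. I'll write a helper that computes the shifts and then move.

```bash
cat >> h.py <<'E'
from scipy.spatial.transform import Rotation as Ro
def plan(*targets):
    s=arm.get_state();R0=Ro.from_euler("xyz",s["ee_rot"]);p0=np.array(s["eef_pos"])
    print("t",round(s["t"],2),"pos",p0.round(4),"rot",np.round(s["ee_rot"],4),"F",np.round(s["force"],1),"w",round(s["width"],4),"q",np.round(s["q"],2))
    for p,yaw in targets:
        sh=R0.inv().apply(np.array(p)-p0); rv=(R0.inv()*Ro.from_euler("xyz",[np.pi,0,yaw])).as_rotvec(degrees=True)
        print(np.round(p,4),"->",np.round(sh,4).tolist(),np.round(rv,2).tolist(), "rows>=",max(np.linalg.norm(sh)/.05,np.linalg.norm(rv)/8.59).round(1))
E
python3 -c "
from h import *
plan(((.30,.42,.30),-.25),((.42,.30,.27),-.08),((.5545,.1916,.20),-.08))"
```

```text
t 0.1 pos [0.2663 0.6198 0.2477] rot [ 3.1401e+00 -1.0000e-04 -4.0590e-01] F [-0.2  0.4  0.4] w 0.0873 q [ 1.45  0.36  0.01 -0.   -1.22 -0.29]
[0.3  0.42 0.3 ] -> [0.1099, 0.1704, -0.052] [0.09, -0.0, -8.93] rows>= 4.2
[0.42 0.3  0.27] -> [0.2675, 0.2332, -0.0219] [0.09, 0.01, -18.67] rows>= 7.1
[0.5545 0.1916 0.2   ] -> [0.4338, 0.2796, 0.0482] [0.09, 0.01, -18.67] rows>= 10.4
```

>>> jog_arm(motion=[[[0.02,0.032,-0.04,0,0,-3,0.04],[0.045,0.07,-0.052,0,0,-5,0.04],[0.072,0.112,-0.052,0,0,-7,0.04],[0.1,0.155,-0.052,0,0,-9,0.04],[0.14,0.18,-0.045,0,0,-12,0.04],[0.18,0.197,-0.037,0,0,-15,0.04],[0.224,0.216,-0.03,0,0,-18,0.04],[0.267,0.234,-0.022,0,0,-18.7,0.04]]])

```text
t: 0.9
eef_pos: [0.42, 0.2978, 0.2702]
ee_rot: [3.141, 0.0, -0.077]
force: [1.2, 1.1, -0.2]
width: 0.0405
```

```bash
python3 -c "
from h import *
plan(((.5545,.1916,.16),-.08),((.5545,.1916,.091),-.08))"
```

```text
t 0.9 pos [0.42   0.2978 0.2702] rot [ 3.1409  0.     -0.0769] F [ 1.2  1.1 -0.2] w 0.0405 q [ 1.    0.08 -0.3   0.   -1.19  0.49]
[0.5545 0.1916 0.16  ] -> [0.1423, 0.0955, 0.1102] [0.04, 0.0, 0.18] rows>= 4.1
[0.5545 0.1916 0.091 ] -> [0.1423, 0.0954, 0.1792] [0.04, 0.0, 0.18] rows>= 5.0
```

>>> jog_arm(motion=[[[0.036,0.024,0.02,0,0,0,0.04],[0.072,0.048,0.045,0,0,0,0.04],[0.108,0.072,0.075,0,0,0,0.04],[0.1423,0.0954,0.1,0,0,0.2,0.036],[0.1423,0.0954,0.125,0,0,0.2,0.036],[0.1423,0.0954,0.125,0,0,0.2,0.036]]])

```text
t: 1.5
eef_pos: [0.5528, 0.1891, 0.1409]
ee_rot: [3.136, 0.007, -0.084]
force: [-0.9, -0.4, 0.5]
width: 0.0365
```

```bash
python3 -c "
from h import *
plan(((.5545,.1916,.091),-.08))
snap('a1',[('top',190,170,290,270,6),('side',220,160,320,260,6)])"
```

```text
t 1.5 pos [0.5528 0.1891 0.1409] rot [ 3.1363  0.0065 -0.0838] F [-0.9 -0.4  0.5] w 0.0365 q [ 0.66  0.31 -0.33 -0.   -0.94  0.82]
[0.5545 0.1916 0.091 ] -> [0.0018, -0.0029, 0.0499] [0.3, 0.37, -0.22] rows>= 1.0
```

View pics/side_a1.png

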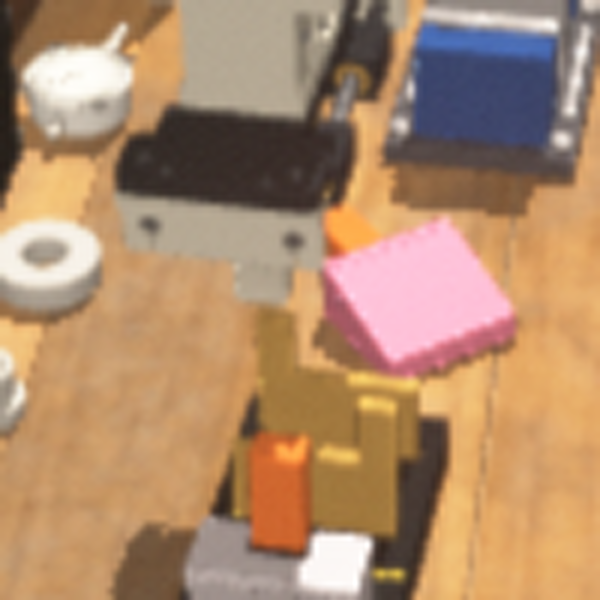

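View pics/top_a1.png

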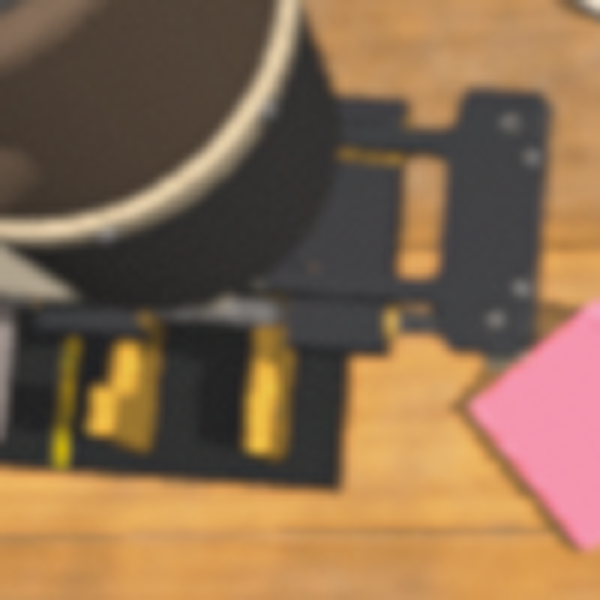

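```bash
python3 -c "
from h import *
for P in [(.554,.2085,.119),(.5545+.002,.1916+.035,.119),(.5545,.1916,.094)]:
  p=proj('side',P); print((p-[220,160])*6)"
```

```text
[267.23426892 287.15868025]
[254.95589645 313.73077938]
[273.29128729 309.03342213]
```

The side view has the fingers in line with plate a's tab (finger at (265,280), tab at (277,320) in the crop). Going down to grip it.

>>> jog_arm(motion=[[[0.001,-0.003,0.025,0.3,0.4,0,0.036],[0.001,-0.003,0.05,0.3,0.4,0.2,0.036],[0.001,-0.003,0.05,0.3,0.4,0.2,0.036],[0.001,-0.003,0.05,0.3,0.4,0.2,0.012],[0.001,-0.003,0.05,0.3,0.4,0.2,0.0],[0.001,-0.003,0.05,0.3,0.4,0.2,0.0],[0.001,-0.003,0.05,0.3,0.4,0.2,0.0]]], newtons=30)

```text
t: 2.3
eef_pos: [0.5559, 0.1947, 0.0964]
ee_rot: [-3.137, -0.007, -0.084]
force: [-0.3, 0.4, -0.1]
width: 0.0094
```

```bash
python3 -c "
from h import *
plan(((.5545,.1916,.091),-.08))
snap('a2',[('side',220,160,320,260,6)])"
```

```text
t 2.3 pos [0.5559 0.1947 0.0964] rot [-3.1371 -0.0074 -0.0837] F [-0.3  0.4 -0.1] w 0.0094 q [ 0.67  0.36 -0.38  0.   -0.83  0.82]
[0.5545 0.1916 0.091 ] -> [-0.0011, 0.0032, 0.0054] [-0.26, -0.43, -0.21] rows>= 0.1
```

View pics/side_a2.png

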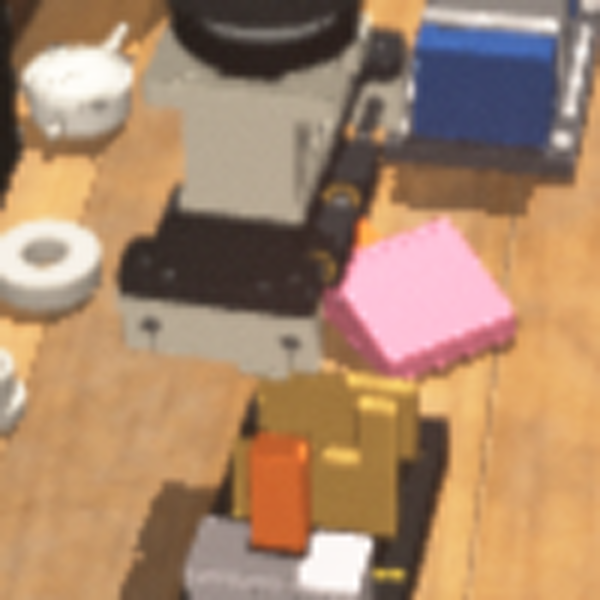

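>>> jog_arm(motion=[[[0,0.002,0.005,-0.3,-0.4,0,0.0],[0,0.002,0.005,-0.3,-0.4,0,0.0],[0,0.002,0.005,-0.3,-0.4,0,0.0],[0,0.002,0.005,-0.3,-0.4,0,0.0]]])

```text
t: 2.75
eef_pos: [0.5584, 0.1932, 0.0952]
ee_rot: [-3.141, -0.006, -0.082]
force: [-2.6, -1.6, 21.9]
width: 0.0078
```

```bash
python3 -c "
from h import *
plan(((.5545,.1916,.091),-.08))"
```

```text
t 2.75 pos [0.5584 0.1932 0.0952] rot [-3.1407 -0.0061 -0.0818] F [-2.6 -1.6 21.9] w 0.0078 q [ 0.67  0.36 -0.37  0.   -0.83  0.82]
[0.5545 0.1916 0.091 ] -> [-0.0038, 0.0019, 0.0042] [-0.05, -0.35, -0.1] rows>= 0.1
```

```bash
python3 -c "
from h import *
for i in range(5):
  s=arm.get_state(); print(round(s['t'],2),s['eef_pos'].round(4),s['ee_rot'].round(4),s['force'].round(1),s['qd'].round(3)); optics.grab_frame('side')"
```

```text
2.75 [0.5584 0.1932 0.0952] [-3.1407 -0.0061 -0.0818] [-2.6 -1.6 21.9] [-0.001  0.001 -0.001  0.001  0.002  0.   ]
2.8 [0.5584 0.1932 0.0952] [-3.1406 -0.0061 -0.0818] [-1.9 -2.  21.8] [-0.001 -0.    -0.001 -0.002 -0.     0.002]
2.85 [0.5584 0.1932 0.0952] [-3.1407 -0.0061 -0.0818] [-1.5 -1.6 22.1] [ 0.001  0.001 -0.001 -0.     0.    -0.003]
2.9 [0.5584 0.1932 0.0952] [-3.1406 -0.0061 -0.0818] [-2.5 -2.3 22.4] [-0.     0.001 -0.001  0.     0.001 -0.001]
2.95 [0.5584 0.1932 0.0952] [-3.1406 -0.0062 -0.0818] [-1.3 -1.5 22.1] [-0.001 -0.002  0.     0.002 -0.     0.001]
```

>>> jog_arm(motion=[[[0,0,-0.01,0,-0.3,0,0.0],[0,0,-0.03,0,-0.3,0,0.0],[0,0,-0.06,0,-0.3,0,0.0],[0,0,-0.1,0,-0.3,0,0.0],[0,0,-0.12,0,-0.3,0,0.0],[0,0,-0.12,0,-0.3,0,0.0]]], newtons=40)

```text
t: 3.6
eef_pos: [0.5592, 0.1939, 0.2191]
ee_rot: [-3.137, -0.006, -0.082]
force: [0.5, -0.1, -0.9]
width: 0.0076
```

```bash
python3 -c "
from h import *
for i in range(3):
  s=arm.get_state(); print(round(s['t'],2),s['eef_pos'].round(4),s['ee_rot'].round(4),s['force'].round(1),s['qd'].round(3),s['width']); optics.grab_frame('side')
snap('a3',[('side',220,100,320,220,5),('top',190,150,290,270,5)])"
```

```text
3.6 [0.5592 0.1939 0.2191] [-3.1369 -0.006  -0.0816] [ 0.5 -0.1 -0.9] [ 0.001  0.036 -0.062 -0.023  0.046  0.001] 0.007592724068269721
3.65 [0.5582 0.1935 0.2168] [-3.1384 -0.0032 -0.082 ] [ 0.6 -0.2 -1.8] [ 0.001  0.031 -0.043 -0.014  0.014 -0.   ] 0.007631601783546614
3.7 [0.5574 0.1931 0.2153] [-3.1399e+00 -1.0000e-03 -8.2200e-02] [ 0.1 -0.2 -1.8] [ 0.001  0.022 -0.026 -0.004  0.005  0.   ] 0.007674174279565822
```

View pics/side_a3.png

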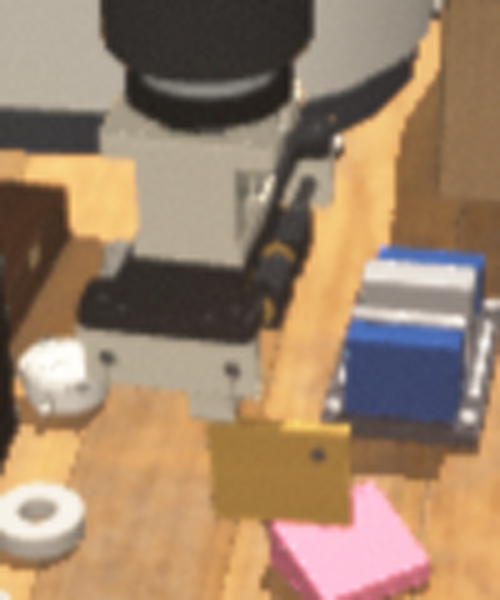

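View pics/top_a3.png

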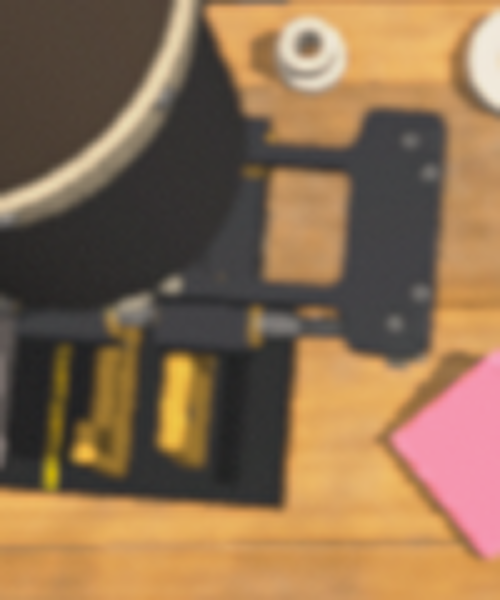

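```bash
cat >> h.py <<'E'
FY=-.053
fex=np.array([np.cos(FY),np.sin(FY)]);fey=np.array([-np.sin(FY),np.cos(FY)])
def fx(x,y,z): return (*(x*fex+y*fey),z)
E
python3 -c "
from h import *
print((proj('side',(.5256,.1955,.1253))-[220,100])*5)
plan((fx(.5192,-.091,.22),FY),(fx(.5192,-.091,.18),FY))"
```

```text
[282.21254634 517.22307756]
t 3.85 pos [0.557  0.1927 0.2138] rot [ 3.1411e+00  1.1000e-03 -8.2100e-02] F [ 0.  -0.  -0.9] w 0.0074 q [ 0.66  0.24 -0.23 -0.   -1.1   0.82]
[ 0.5137 -0.1184  0.22  ] -> [-0.0177, 0.3136, -0.006] [0.03, 0.07, -1.66] rows>= 6.3
[ 0.5137 -0.1184  0.18  ] -> [-0.0177, 0.3136, 0.034] [0.03, 0.07, -1.66] rows>= 6.3
```

Predicted plate centre (282,517) matches what I see (281,518), so the grasp offset is right.

>>> jog_arm(motion=[[[-0.001,0.03,-0.006,0,0,0,0.0],[-0.003,0.075,-0.006,0,0,-0.5,0.0],[-0.006,0.12,-0.006,0,0,-1,0.0],[-0.009,0.165,-0.006,0,0,-1.5,0.0],[-0.012,0.21,-0.006,0,0,-1.7,0.0],[-0.015,0.255,-0.006,0,0,-1.7,0.0],[-0.017,0.29,-0.006,0,0,-1.7,0.0],[-0.0177,0.3136,0,0,0,-1.7,0.0]]])

```text
t: 4.65
eef_pos: [0.5129, -0.1206, 0.2136]
ee_rot: [3.141, 0.002, -0.054]
force: [0.7, -0.4, -1.4]
width: 0.0076
```

>>> jog_arm(motion=[[[0,0,0,0,0,0,0.0],[0,0,0,0,0,0,0.0],[0,0,0,0,0,0,0.0]]])

```text
t: 4.95
eef_pos: [0.5129, -0.1202, 0.2132]
ee_rot: [3.141, 0.002, -0.054]
force: [-0.6, -0.1, -0.7]
width: 0.0082
```

```bash
python3 -c "
from h import *
plan((fx(.5192,-.091,.18),FY))
snap('a4',[('side',260,110,340,200,6),('top',335,200,435,285,6)])
plan((fx(.5192,-.091,.18),FY))"
```

```text
t 4.95 pos [ 0.5129 -0.1202  0.2132] rot [ 3.1408e+00  2.5000e-03 -5.3600e-02] F [-0.6 -0.1 -0.7] w 0.0082 q [ 0.14  0.14 -0.36  0.   -1.07  1.37]
[ 0.5137 -0.1184  0.18  ] -> [0.0007, -0.0019, 0.0332] [0.05, 0.14, -0.03] rows>= 0.7
t 5.05 pos [ 0.5131 -0.1198  0.2135] rot [ 3.1409e+00  1.8000e-03 -5.2600e-02] F [-0.1  0.2 -0.8] w 0.0078 q [ 0.14  0.14 -0.36  0.   -1.07  1.37]
[ 0.5137 -0.1184  0.18  ] -> [0.0005, -0.0014, 0.0335] [0.04, 0.1, 0.02] rows>= 0.7
```

View pics/side_a4.png

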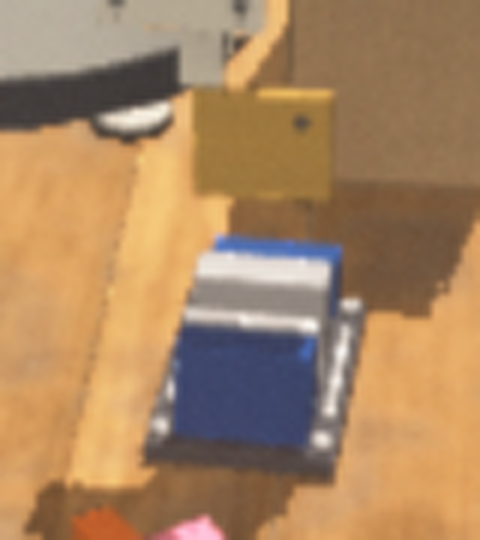

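View pics/top_a4.png

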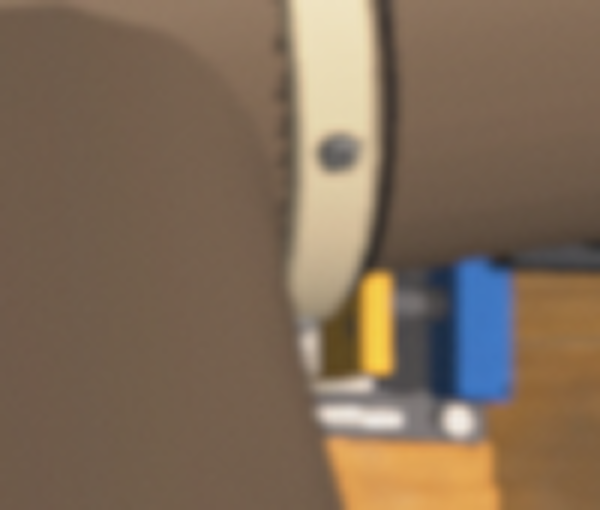

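>>> jog_arm(motion=[[[0.0005,-0.0014,0.015,0,0,0,0.0],[0.0005,-0.0014,0.035,0,0,0,0.0],[0.0005,-0.0014,0.04,0,0,0,0.0],[0.0005,-0.0014,0.04,0,0,0,0.0],[0.0005,-0.0014,0.04,0,0,0,0.0]]])

```text
t: 5.55
eef_pos: [0.5142, -0.1181, 0.1742]
ee_rot: [3.141, 0.001, -0.052]
force: [-0.4, -0.5, -0.8]
width: 0.0079
```

```bash
python3 -c "
from h import *
snap('a5',[('side',275,120,335,195,8),('top',355,215,435,285,8)])
plan((fx(.5192,-.091,.101),FY))
p=arm.get_state()['eef_pos'][:2];print(p@fex,p@fey)"
```

```text
t 5.65 pos [ 0.5143 -0.1183  0.1744] rot [ 3.1409e+00  3.0000e-04 -5.2200e-02] F [-0.4 -0.3 -1.2] w 0.0076 q [ 0.15  0.18 -0.42  0.   -0.98  1.37]
[ 0.5137 -0.1184  0.101 ] -> [-0.0006, 0.0001, 0.0734] [0.04, 0.02, 0.05] rows>= 1.5
0.5198377288662793 -0.09085593524512675
```

View pics/side_a5.png

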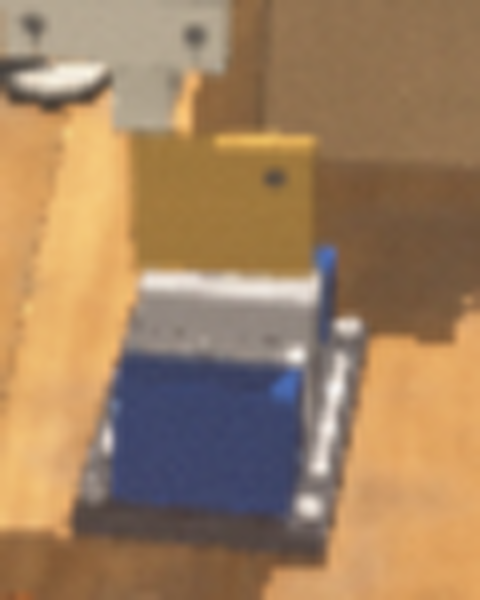

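View pics/top_a5.png

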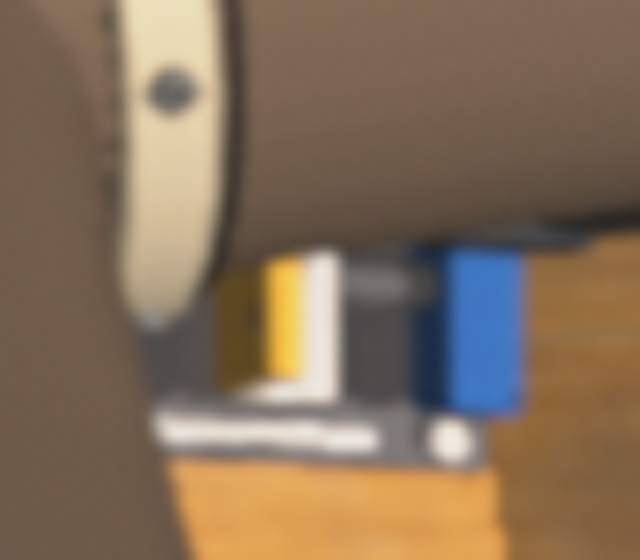

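```bash
python3 -c "
from h import *
im=cv2.imread('pics/top_a5_full.png')
for v in (252,256,260):
  print(v,[tuple(int(c) for c in im[v,u]) for u in range(380,402)])
for u in (387.8,392.4): print(u, onz('top',u,256,.1432)[:2]@fey)
print(onz('top',382.2,259,.0852)[:2]@fey)
"
```

```text
252 [(70, 78, 85), (59, 75, 88), (43, 72, 91), (33, 71, 93), (33, 71, 92), (34, 71, 91), (35, 69, 88), (39, 84, 111), (51, 127, 170), (63, 171, 225), (73, 196, 240), (93, 207, 242), (140, 215, 241), (190, 221, 237), (217, 227, 235), (218, 226, 234), (194, 205, 218), (136, 141, 150), (92, 94, 99), (88, 89, 93), (90, 91, 96), (91, 93, 97)]
256 [(75, 80, 85), (65, 77, 88), (48, 74, 91), (33, 71, 91), (33, 71, 92), (33, 70, 89), (41, 71, 88), (44, 84, 107), (51, 125, 165), (64, 169, 223), (73, 195, 240), (93, 207, 242), (141, 214, 241), (192, 221, 237), (218, 226, 236), (219, 227, 234), (193, 205, 218), (132, 139, 148), (83, 84, 88), (74, 73, 77), (75, 75, 78), (75, 75, 78)]
260 [(74, 80, 85), (66, 78, 88), (47, 73, 91), (35, 71, 93), (31, 71, 91), (32, 71, 92), (33, 72, 92), (35, 84, 110), (48, 122, 162), (61, 165, 221), (73, 195, 240), (95, 209, 243), (141, 215, 241), (191, 222, 238), (218, 227, 236), (220, 226, 235), (194, 204, 218), (132, 139, 148), (83, 84, 88), (73, 73, 77), (75, 75, 78), (75, 76, 78)]
387.8 -0.08662203142069734
392.4 -0.09538142532132945
-0.09038126413856033
```

Top view: the plate spans y' = -86.6 to -95.4, clear of the jaw face at about -97.6. Lowering it.

>>> jog_arm(motion=[[[-0.0005,0,0.015,0,0,0,0.0],[-0.0005,0,0.03,0,0,0,0.0],[-0.0005,0,0.045,0,0,0,0.0],[-0.0005,0,0.058,0,0,0,0.0],[-0.0005,0,0.06,0,0,0,0.0],[-0.0005,0,0.06,0,0,0,0.0]]])

```text
t: 6.25
eef_pos: [0.514, -0.1183, 0.1148]
ee_rot: [3.141, 0.0, -0.052]
force: [0.6, 0.3, -0.9]
width: 0.0074
```

>>> jog_arm(motion=[[[0,0,0.005,0,0,0,0.0],[0,0,0.01,0,0,0,0.0],[0,0,0.014,0,0,0,0.0],[0,0,0.014,0,0,0,0.0],[0,0,0.014,0,0,0,0.0]]])

```text
t: 6.75
eef_pos: [0.5148, -0.1185, 0.1015]
ee_rot: [3.14, -0.001, -0.052]
force: [0.4, -1.7, 3.4]
width: 0.0078
```

```bash
python3 -c "
from h import *
plan((fx(.5192,-.095,.101),FY))
p=arm.get_state()['eef_pos'][:2];print(p@fex,p@fey)"
```

```text
t 6.75 pos [ 0.5148 -0.1185  0.1015] rot [ 3.1405e+00 -1.5000e-03 -5.1500e-02] F [ 0.4 -1.7  3.4] w 0.0078 q [ 0.15  0.27 -0.5   0.   -0.8   1.37]
[ 0.5134 -0.1224  0.101 ] -> [-0.0012, 0.0039, 0.0005] [0.07, -0.09, 0.08] rows>= 0.1
0.5203894580161179 -0.09107344703890749
```

>>> jog_arm(motion=[[[-0.0005,0.001,-0.0005,0,0,0,0.0],[-0.0005,0.002,-0.0005,0,0,0,0.0],[-0.0005,0.003,-0.0005,0,0,0,0.0],[-0.0005,0.003,-0.0005,0,0,0,0.0],[-0.0005,0.003,-0.0005,0,0,0,0.0]]])

```text
t: 7.25
eef_pos: [0.514, -0.1208, 0.1017]
ee_rot: [-3.142, -0.001, -0.052]
force: [-0.8, 5.1, 0.9]
width: 0.0078
```

```bash
python3 -c "
from h import *
plan((fx(.5192,-.095,.101),FY))
p=arm.get_state()['eef_pos'][:2];print(p@fex,p@fey)"
```

```text
t 7.25 pos [ 0.514  -0.1208  0.1017] rot [-3.1416e+00 -1.2000e-03 -5.2100e-02] F [-0.8  5.1  0.9] w 0.0078 q [ 0.14  0.26 -0.5   0.   -0.8   1.38]
[ 0.5134 -0.1224  0.101 ] -> [-0.0005, 0.0016, 0.0007] [-0.0, -0.07, 0.05] rows>= 0.0
0.5196498311487066 -0.09337865612520432
```

The plate touches the jaw at 5 N with its centre at y' = -93.4, so the jaw face is at -97.4. I'll let go and lift away.

>>> jog_arm(motion=[[[0,-0.0005,0,0,0,0,0.012],[0,-0.0005,0,0,0,0,0.03],[0,-0.0005,0,0,0,0,0.04],[0,-0.0005,0,0,0,0,0.04],[0,-0.0005,-0.03,0,0,0,0.04],[0,-0.0005,-0.07,0,0,0,0.04],[0,-0.0005,-0.12,0,0,0,0.04],[0,-0.03,-0.15,0,0,0,0.04]]])

```text
t: 8.05
eef_pos: [0.5161, -0.0924, 0.2555]
ee_rot: [3.141, -0.005, -0.054]
force: [1.7, 0.0, -0.2]
width: 0.0398
```

```bash
python3 -c "
from h import *
snap('b1',[('side',275,120,335,195,8)])
plan(((.5355,.304,.22),-.08),((.5355,.304,.117),-.08))"
```

```text
t 8.1 pos [ 0.5184 -0.089   0.2598] rot [-3.1408 -0.0116 -0.053 ] F [3.2 3.1 5.6] w 0.0399 q [ 0.2   0.1  -0.31  0.   -1.16  1.31]
[0.5355 0.304  0.22  ] -> [-0.0042, -0.3933, 0.0401] [-0.05, -0.66, 1.55] rows>= 7.9
[0.5355 0.304  0.117 ] -> [-0.0054, -0.3932, 0.1431] [-0.05, -0.66, 1.55] rows>= 8.4
```

View pics/side_b1.png

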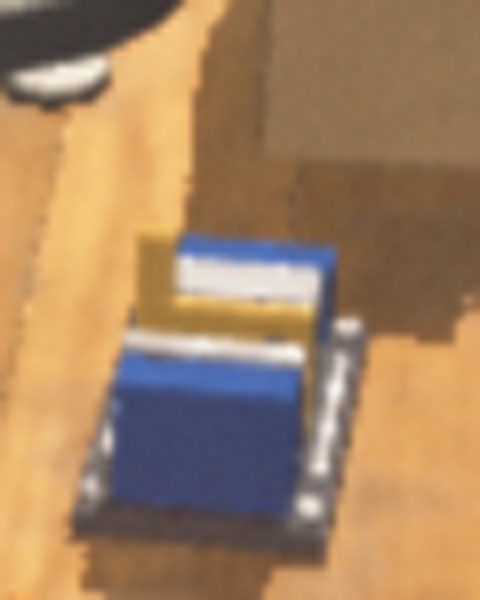

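The side view shows the plate upright against the steel jaw at (160-310, 300). Next I'll check how far the blue panel sits from the key.

Run:
```python
import cv2
t=cv2.imread("pics/top0.png"); s=cv2.imread("pics/side0.png")
cv2.imwrite("pics/z1.png",cv2.resize(t[90:300,70:220],None,fx=2.8,fy=2.8))
cv2.imwrite("pics/z2.png",cv2.resize(s[230:410,230:350],None,fx=3.2,fy=3.2))
```

```text
(no output)
```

View pics/z1.png

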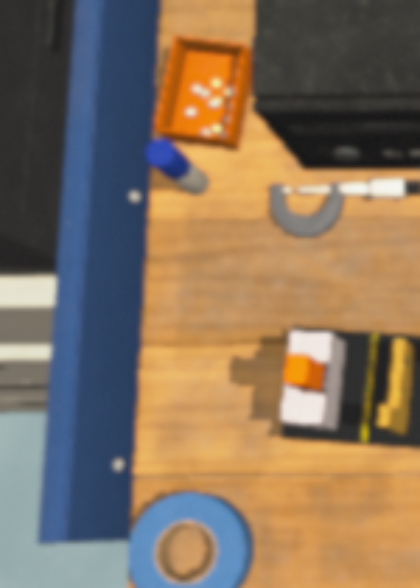

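View pics/z2.png

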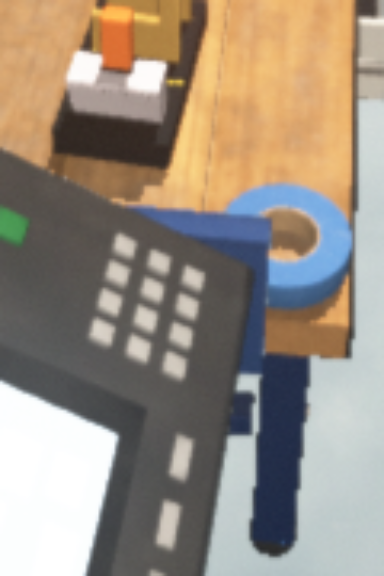

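>>> jog_arm(motion=[[[0,-0.03,0,0,0,0,0.04],[0,-0.075,0.005,0,0,0.3,0.04],[0,-0.125,0.01,0,-0.3,0.6,0.04],[0,-0.175,0.015,0,-0.6,0.9,0.04],[-0.001,-0.225,0.02,0,-0.6,1.2,0.04],[-0.002,-0.275,0.025,0,-0.6,1.5,0.04],[-0.003,-0.325,0.03,0,-0.6,1.5,0.04],[-0.004,-0.365,0.04,0,-0.6,1.5,0.04]]])

```text
t: 8.9
eef_pos: [0.5342, 0.2785, 0.2204]
ee_rot: [-3.14, -0.002, -0.078]
force: [-0.2, -0.8, -0.4]
width: 0.0403
```

>>> jog_arm(motion=[[[0,-0.028,0.02,0,0,0,0.04],[0,-0.028,0.04,0,0,0,0.04],[0,-0.028,0.04,0,0,0,0.04],[0,-0.028,0.04,0,0,0,0.04]]])

```text
t: 9.3
eef_pos: [0.5364, 0.306, 0.1803]
ee_rot: [-3.141, -0.002, -0.078]
force: [0.5, 0.2, 1.2]
width: 0.04
```

```bash
python3 -c "
from h import *
snap('b2',[('side',220,170,320,290,5),('top',150,170,250,290,5)])
plan(((.5355,.304,.113),-.08))"
```

```text
t 9.4 pos [0.5371 0.3062 0.1817] rot [-3.1387 -0.0035 -0.0787] F [-0.2 -0.   1. ] w 0.04 q [ 0.83  0.31 -0.21  0.   -1.04  0.66]
[0.5355 0.304  0.113 ] -> [-0.0017, 0.0025, 0.0687] [-0.17, -0.2, 0.07] rows>= 1.4
```

View pics/side_b2.png

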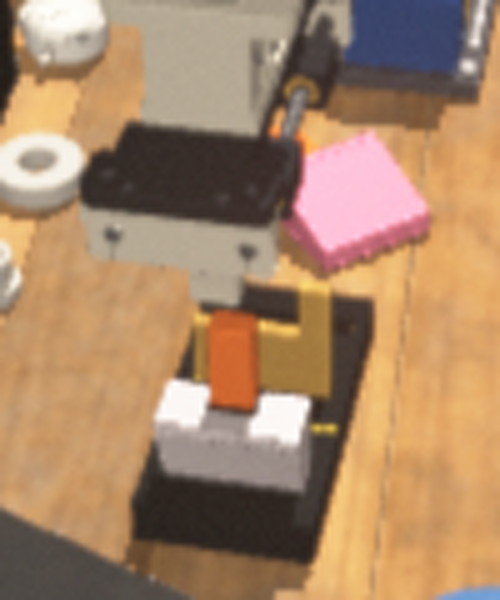

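View pics/top_b2.png

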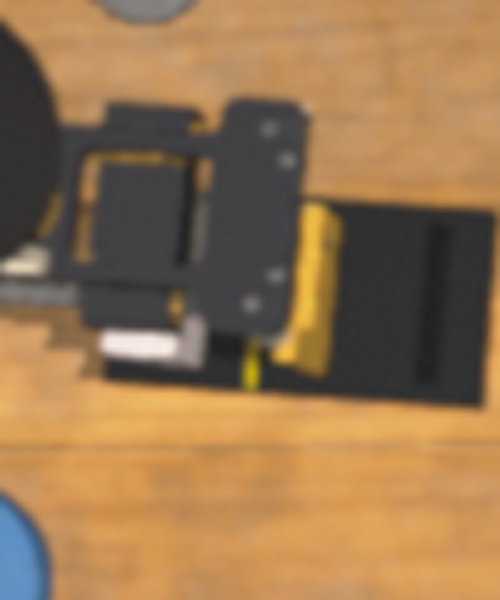

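>>> jog_arm(motion=[[[-0.0015,0.0025,0.02,0,0,0,0.04],[-0.0015,0.0025,0.04,0,0,0,0.04],[-0.0015,0.0025,0.06,-0.2,-0.2,0,0.04],[-0.0015,0.0025,0.068,-0.2,-0.2,0,0.04],[-0.0015,0.0025,0.069,-0.2,-0.2,0,0.04],[-0.0015,0.0025,0.069,-0.2,-0.2,0,0.04],[-0.0015,0.0025,0.069,-0.2,-0.2,0,0.04]]])

```text
t: 10.1
eef_pos: [0.5363, 0.3044, 0.1141]
ee_rot: [-3.141, -0.002, -0.079]
force: [1.5, -0.2, -0.7]
width: 0.0399
```

>>> jog_arm(motion=[[[0,0,0,0,0,0,0.02],[0,0,0,0,0,0,0.005],[0,0,0,0,0,0,0.0],[0,0,0,0,0,0,0.0],[0,0,0,0,0,0,0.0],[0,0,0,0,0,0,0.0]]], newtons=60)

```text
t: 10.7
eef_pos: [0.5364, 0.3046, 0.1143]
ee_rot: [-3.14, -0.002, -0.079]
force: [-0.3, 1.0, 3.0]
width: 0.0155
```

```bash
python3 -c "
from h import *
snap('b3',[('side',220,170,320,290,5)])
plan(((.5355,.304,.113),-.08))"
```

```text
t 10.75 pos [0.5364 0.3047 0.1143] rot [-3.1403e+00 -1.9000e-03 -7.8500e-02] F [-1.9  1.1  1.4] w 0.016 q [ 0.83  0.38 -0.29  0.   -0.9   0.66]
[0.5355 0.304  0.113 ] -> [-0.0009, 0.0007, 0.0013] [-0.07, -0.11, 0.09] rows>= 0.0
```

View pics/side_b3.png

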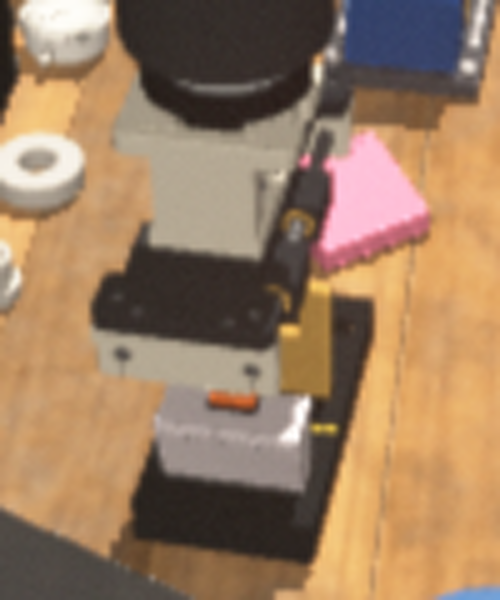

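The fingers hold the orange grip at 16 mm. Lifting the key.

>>> jog_arm(motion=[[[0,0,-0.015,0,0,0,0.0],[0,0,-0.04,0,0,0,0.0],[0,0,-0.075,0,0,0,0.0],[0,0,-0.11,0,0,0,0.0],[0,0,-0.13,0,0,0,0.0],[0,0,-0.13,0,0,0,0.0],[0,0,-0.13,0,0,0,0.0],[0,0,-0.13,0,0,0,0.0]]])

```text
t: 11.55
eef_pos: [0.5353, 0.3038, 0.2421]
ee_rot: [3.141, 0.001, -0.079]
force: [0.3, 1.4, -2.2]
width: 0.0155
```

```bash
python3 -c "
from h import *
snap('b4',[('side',220,130,320,250,5)])
s=arm.get_state();p=s['eef_pos'];R=Ro.from_euler('xyz',s['ee_rot'])
for o in [(0,0,.1083),(.035,0,.1083),(-.035,0,.1083)]: print(o,(proj('side',p+R.apply(np.array(o)+[0,.002,0]))-[220,130])*5)
plan((fx(.488,-.08,.25),FY))"
```

```text
(0, 0, 0.1083) [233.61897388 490.14585841]
(0.035, 0, 0.1083) [160.0450509  481.01208702]
(-0.035, 0, 0.1083) [308.05216914 499.38630342]
t 11.6 pos [0.5354 0.3038 0.2422] rot [ 3.1405e+00  7.0000e-04 -7.8800e-02] F [-0.   0.5 -2.9] w 0.016 q [ 0.83  0.27 -0.13  0.   -1.17  0.66]
[ 0.4831 -0.1057  0.25  ] -> [-0.0199, 0.4124, -0.0073] [0.06, 0.04, -1.48] rows>= 8.3
```

View pics/side_b4.png

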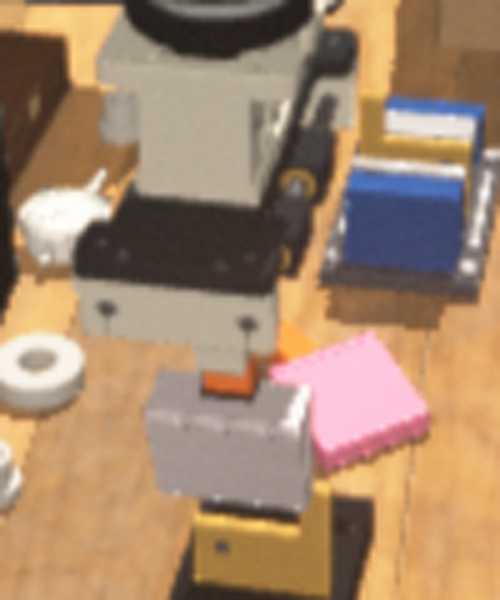

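>>> jog_arm(motion=[[[-0.001,0.03,-0.007,0,0,0,0.0],[-0.003,0.07,-0.007,0,0,-0.3,0.0],[-0.006,0.115,-0.007,0,0,-0.6,0.0],[-0.008,0.16,-0.007,0,0,-0.9,0.0],[-0.01,0.205,-0.007,0,0,-1.2,0.0],[-0.012,0.25,-0.007,0,0,-1.5,0.0],[-0.014,0.295,-0.007,0,0,-1.5,0.0],[-0.016,0.34,-0.007,0,0,-1.5,0.0]]])

```text
t: 12.4
eef_pos: [0.4916, -0.0356, 0.2486]
ee_rot: [3.14, 0.002, -0.052]
force: [1.7, -0.9, -3.3]
width: 0.0157
```

```bash
python3 -c "
from h import *
plan((fx(.489,-.0785,.22),FY))"
```

```text
t 12.4 pos [ 0.4916 -0.0356  0.2486] rot [ 3.14e+00  2.30e-03 -5.23e-02] F [ 1.7 -0.9 -3.3] w 0.0157 q [ 0.33  0.06 -0.38  0.   -1.14  1.19]
[ 0.4842 -0.1043  0.22  ] -> [-0.0037, 0.069, 0.0287] [0.09, 0.13, 0.04] rows>= 1.5
```

>>> jog_arm(motion=[[[-0.002,0.03,0.01,0,0,0,0.0],[-0.003,0.055,0.02,0,0,0,0.0],[-0.0037,0.069,0.0287,0.1,0.1,0,0.0],[-0.0037,0.069,0.0287,0.1,0.1,0,0.0],[-0.0037,0.069,0.0287,0.1,0.1,0,0.0],[-0.0037,0.069,0.0287,0.1,0.1,0,0.0]]])

```text
t: 13.0
eef_pos: [0.4845, -0.1038, 0.22]
ee_rot: [-3.142, 0.001, -0.052]
force: [0.1, -0.5, -2.6]
width: 0.0157
```

```bash
python3 -c "
from h import *
snap('c1',[('side',265,110,345,200,6),('top',330,200,430,280,6)])
plan((fx(.489,-.0790,.165),FY))
p=arm.get_state()['eef_pos'][:2];print(p@fex,p@fey)"
```

```text
t 13.1 pos [ 0.4846 -0.1036  0.2203] rot [-3.1414e+00  1.0000e-04 -5.1200e-02] F [ 0.7  0.3 -3.6] w 0.0156 q [ 0.19  0.08 -0.42 -0.   -1.07  1.33]
[ 0.4841 -0.1048  0.165 ] -> [-0.0004, 0.0012, 0.0553] [-0.01, 0.0, 0.1] rows>= 1.1
0.4893636091113973 -0.07783074189800053
```

View pics/side_c1.png

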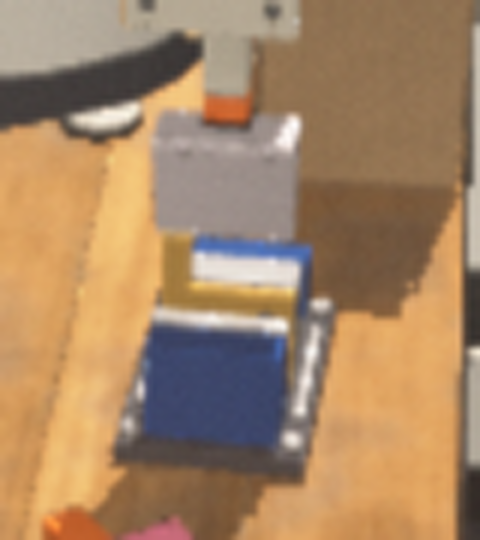

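View pics/top_c1.png

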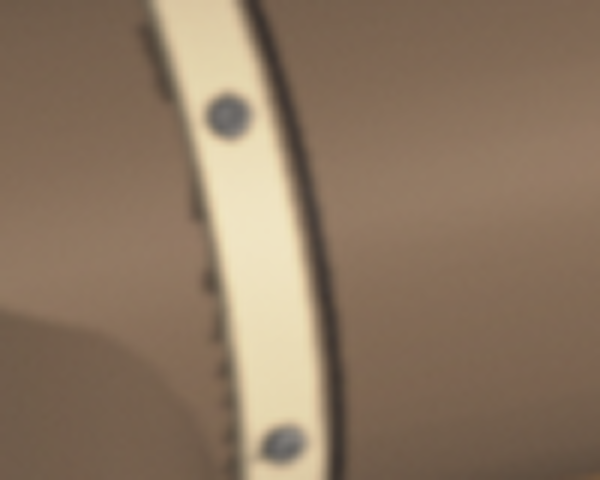

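>>> jog_arm(motion=[[[-0.0004,0.0012,0.01,0,0,0,0.0],[-0.0004,0.0012,0.025,0,0,0,0.0],[-0.0004,0.0012,0.04,0,0,0,0.0],[-0.0004,0.0012,0.05,0,0,0,0.0],[-0.0004,0.0012,0.055,0,0,0,0.0],[-0.0004,0.0012,0.055,0,0,0,0.0],[-0.0004,0.0012,0.055,0,0,0,0.0]]])

```text
t: 13.8
eef_pos: [0.4844, -0.1048, 0.1656]
ee_rot: [-3.142, -0.0, -0.051]
force: [-0.3, 0.7, -2.9]
width: 0.0155
```

```bash
python3 -c "
from h import *
plan((fx(.489,-.0795,.150),FY))
p=arm.get_state()['eef_pos'][:2];print(p@fex,p@fey)"
```

```text
t 13.8 pos [ 0.4844 -0.1048  0.1656] rot [-3.1415e+00 -4.0000e-04 -5.0900e-02] F [-0.3  0.7 -2.9] w 0.0155 q [ 0.18  0.14 -0.49  0.   -0.94  1.34]
[ 0.4841 -0.1053  0.15  ] -> [-0.0003, 0.0006, 0.0156] [-0.0, -0.02, 0.12] rows>= 0.3
0.4893060764778579 -0.07895017097047818
```

>>> jog_arm(motion=[[[0,0.0003,0.005,0,0,0,0.0],[0,0.0006,0.01,0,0,0,0.0],[0,0.0006,0.015,0,0,0,0.0],[0,0.0006,0.0155,0,0,0,0.0],[0,0.0006,0.0155,0,0,0,0.0]]])

```text
t: 14.3
eef_pos: [0.4843, -0.1054, 0.1499]
ee_rot: [3.142, 0.0, -0.051]
force: [0.2, 0.4, -3.0]
width: 0.0154
```

>>> jog_arm(motion=[[[0,0.0003,0.002,0,0,0,0.0],[0,0.0006,0.004,0,0,0,0.0],[0,0.0006,0.005,0,0,0,0.0],[0,0.0006,0.005,0,0,0,0.0]]])

```text
t: 14.7
eef_pos: [0.4845, -0.106, 0.145]
ee_rot: [-3.142, -0.0, -0.051]
force: [-0.3, 1.1, -1.8]
width: 0.016
```

```bash
python3 -c "
from h import *
plan((fx(.489,-.080,.140),FY))
p=arm.get_state()['eef_pos'][:2];print(p@fex,p@fey)"
```

```text
t 14.7 pos [ 0.4845 -0.106   0.145 ] rot [-3.1415e+00 -4.0000e-04 -5.1200e-02] F [-0.3  1.1 -1.8] w 0.016 q [ 0.18  0.16 -0.52  0.   -0.89  1.34]
[ 0.4841 -0.1058  0.14  ] -> [-0.0004, -0.0002, 0.005] [-0.0, -0.03, 0.1] rows>= 0.1
0.48944080132790424 -0.08015107697984225
```

>>> jog_arm(motion=[[[0,0,0.001,0,0,0,0.0],[0,0,0.002,0,0,0,0.0],[0,0,0.003,0,0,0,0.0],[0,0,0.003,0,0,0,0.0]]])

```text
t: 15.1
eef_pos: [0.4849, -0.1061, 0.1441]
ee_rot: [3.141, -0.002, -0.051]
force: [-7.3, 4.0, 18.7]
width: 0.0152
```

>>> jog_arm(motion=[[[0,0,0.001,0,0,0,0.0],[0,0,0.002,0,0,0,0.0],[0,0,0.002,0,0,0,0.0]]])

```text
t: 15.4
eef_pos: [0.485, -0.1061, 0.144]
ee_rot: [3.141, -0.003, -0.051]
force: [-7.7, 4.3, 19.6]
width: 0.0155
```

>>> jog_arm(motion=[[[0,0,0.001,0,0,0,0.0],[0,0,0.002,0,0,0,0.0],[0,0,0.002,0,0,0,0.0]]])

```text
t: 15.7
eef_pos: [0.485, -0.1061, 0.1439]
ee_rot: [3.141, -0.004, -0.05]
force: [-8.1, 4.3, 20.4]
width: 0.0155
```

```bash
python3 -c "
from h import *
snap('d1',[('side',265,110,345,200,6),('top',330,200,430,280,6)])
plan()
p=arm.get_state()['eef_pos'];print(p[:2]@fex,p[:2]@fey, 'h',p[2]-.1083-.012, arm.get_state()['moment'])"
```

```text
t 15.8 pos [ 0.4851 -0.1061  0.1439] rot [ 3.1408 -0.0037 -0.0505] F [-7.9  4.2 20. ] w 0.0155 q [ 0.18  0.16 -0.52  0.   -0.88  1.34]
0.48999699104870237 -0.08027627923392498 h 0.02361444083930755 [ 1.61657579  3.27953294 -0.45662091]
```

View pics/side_d1.png

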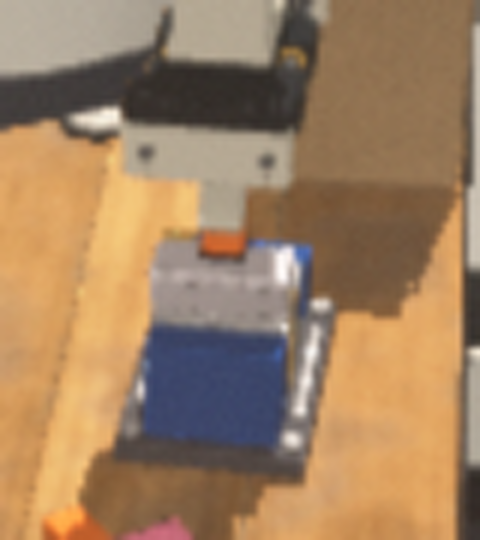

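View pics/top_d1.png

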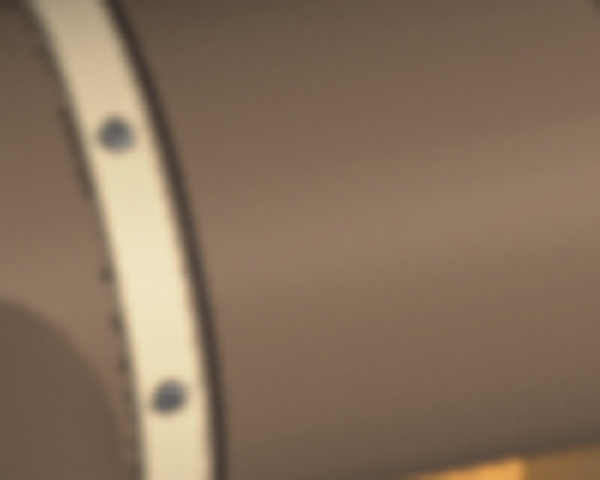

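>>> jog_arm(motion=[[[-0.0007,0,0.002,0,0,0,0.0],[-0.0007,0,0.002,0,0,0,0.0],[-0.0007,0,0.002,0,0,0,0.0],[-0.0007,0,0.002,0,0,0,0.0]]])

```text
t: 16.2
eef_pos: [0.4849, -0.1061, 0.1439]
ee_rot: [3.141, -0.006, -0.05]
force: [-6.1, 4.8, 17.6]
width: 0.0158
```

```bash
python3 -c "
from h import *
for i in range(3): plan(); optics.grab_frame('side')
p=arm.get_state()['eef_pos'];print(p[:2]@fex,p[:2]@fey, 'h',p[2]-.1083-.012)
# relative check in side image: key top / jaw
a=cv2.imread('pics/side_d1_full.png').astype(int);b=cv2.imread('pics/side_b1_full.png').astype(int)
for u in (310,313): print([int(a[v,u,2]) for v in range(146,170)],[int(b[v,u,2]) for v in range(146,170)])"
```

```text
t 16.2 pos [ 0.4849 -0.1061  0.1439] rot [ 3.1407 -0.0055 -0.0502] F [-6.1  4.8 17.6] w 0.0158 q [ 0.18  0.16 -0.52  0.   -0.88  1.34]
t 16.25 pos [ 0.4849 -0.1061  0.1438] rot [ 3.1407 -0.0054 -0.0502] F [-7.   3.8 16.7] w 0.0157 q [ 0.18  0.16 -0.52  0.   -0.88  1.34]
t 16.3 pos [ 0.4849 -0.1061  0.1438] rot [ 3.1406 -0.0054 -0.0502] F [-6.3  3.8 17.1] w 0.0158 q [ 0.18  0.16 -0.52  0.   -0.88  1.34]
0.48985934677184023 -0.08024898048882133 h 0.023546252374875034
[137, 138, 138, 136, 116, 169, 189, 193, 193, 195, 193, 175, 160, 155, 155, 152, 152, 155, 159, 112, 69, 57, 58, 65] [137, 137, 140, 139, 106, 79, 107, 217, 232, 231, 231, 209, 230, 192, 165, 155, 153, 226, 232, 156, 90, 78, 78, 74]
[123, 124, 126, 122, 120, 200, 228, 226, 204, 184, 180, 166, 160, 150, 136, 128, 134, 142, 153, 141, 146, 140, 130, 127] [123, 125, 126, 126, 103, 83, 91, 172, 221, 228, 227, 216, 231, 202, 163, 152, 154, 157, 161, 149, 153, 152, 134, 130]
```

>>> jog_arm(motion=[[[-0.0003,0,0.002,0,-0.2,0,0.0],[-0.0003,0,0.002,0,-0.4,0,0.0],[-0.0003,0,0.002,0,-0.4,0,0.0],[-0.0003,0,0.002,0,-0.4,0,0.0]]])

```text
t: 16.75
eef_pos: [0.485, -0.1061, 0.1438]
ee_rot: [3.141, -0.0, -0.05]
force: [-6.9, 4.2, 18.9]
width: 0.0158
```

```bash
python3 -c "
from h import *
for i in range(3): plan(); optics.grab_frame('side')
p=arm.get_state()['eef_pos'];print(p[:2]@fex,p[:2]@fey, 'h',p[2]-.1083-.012)"
```

```text
t 16.75 pos [ 0.485  -0.1061  0.1438] rot [ 3.1406 -0.     -0.0502] F [-6.9  4.2 18.9] w 0.0158 q [ 0.18  0.16 -0.52  0.   -0.89  1.34]
t 16.8 pos [ 0.485  -0.1061  0.1438] rot [ 3.1405e+00 -1.0000e-04 -5.0000e-02] F [-8.2  3.8 19.2] w 0.0154 q [ 0.18  0.16 -0.52  0.   -0.89  1.34]
t 16.85 pos [ 0.485  -0.1061  0.1438] rot [ 3.1406e+00 -1.0000e-04 -5.0100e-02] F [-7.2  5.5 19. ] w 0.0156 q [ 0.18  0.16 -0.52  0.   -0.89  1.34]
0.48994970329666143 -0.08028386911427844 h 0.0235743343680726
```

```bash
python3 -c "
from h import *
plan(); print(arm.job_done())"
```

```text
t 16.9 pos [ 0.485  -0.1061  0.1439] rot [ 3.1406e+00 -2.0000e-04 -5.0100e-02] F [-6.5  3.4 19. ] w 0.0155 q [ 0.18  0.16 -0.52  0.   -0.89  1.34]
the job is handed in; nothing more can be done
None
```

I handed the job in at 16.9 s with the key wedged tight and still held by its grip. No verdict was reported. Plate a stands upright in the gap against the sliding jaw and was let go. Plate b stayed in the rack.

**Last checks:**
- **Depth:** the key's foot is about 23.6 mm above the gap floor, inside the 5 to 40 mm range. It did not sink further under a steady push of about 19 N.
- **Jaw:** the key's flat face sits at y' = -89.3 mm, with y' measured along the fixture's y. The plate face expected from my light touch on the jaw was -89.4 mm, so the jaw was not pushed back.
- **Grip:** the fingers are closed on the grip at 15.5 mm, and the tool is upright.

**What disagreed:**
- **Gap size:** the camera gave a gap of about 16 mm, which predicts the foot at about 20 mm. The key went tight 3.6 mm higher, which implies a gap of about 14.9 mm. One plate is right either way.
- **Side force:** about 7 N along x and 4 N along y remain on the tool while pressing.
- **Camera view:** in the last pose the arm hides the fixture from the top camera. The final view of the key comes only from the side camera.

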